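# Clear foam offcuts into the scrap chest and shut it

## Robot

A 6-joint arm with a two-finger parallel gripper is mounted at the origin on a cart in front of the work surface, level with it; the furniture and walls round the work are solid. World frame = base frame: x ahead of the robot, y to its left, z up, the work surface at z = 0. Lengths are in m, angles in rad, forces in N, time in s.
With the tool pointing down it reaches from about 0.275 to 0.975 m from the base axis. Payload 8.4 kg.
Tool frame: the origin (TCP) lies between the finger pads; the fingertips stand ctrl.tips_ahead ahead of it and the grasp point (between the pads) lies 5 mm behind it (ctrl.tips_ahead is the distance from the TCP to the fingertips, in m); z points along the fingers, y is the line along which they close (so a half turn about z gives the same grasp; the last joint's range is limited). The gripper opens to 92 mm and grips with 3 to 60 N. Pads are 20 mm wide; open, the fingers measure 128 mm over their backs; the gripper's body (75 mm by 189 mm) begins 69 mm behind the grasp point.
Start: joints at [1.298, 0.353, 1.633, -0, 1.155, -0.002], TCP at [0.167, 0.602, 0.193] pointing down, gripper open.
Joint ranges: [-2.63, 2.63], [-0.92, 2.1], [0.06, 2.66], [-1.3, 4.44], [0, 2.69], [-3.02, 3.02]. Speed limits (rad/s): [2.22, 2.22, 2.79, 3.14, 3.14, 3.14].

## Interface

Orientations are given as a 3x3 rotation matrix whose columns are the frame's x, y, z axes.
In Python, from cell import read_state, read_camera, ctrl gives the robot as it stands.
- The arm moves only by the tool move_arm, never from a script. Its argument "steps" is a list of rows, each a list of 7 numbers: the finger opening in mm, from 0 to 91.9, then the shift along the tool's x, y, z in mm, then the turn, a rotation vector about the tool's x, y, z in rad. A call has exactly 10 rows; each row is the pose to reach, as a shift and turn from the pose commanded when the call began, along the tool's axes at that moment; what a row does not reach only later rows make up. A row lasts 1/10 s, in which the tool goes at most 50 mm and 8.59 degrees, less where a joint would pass 70% of its speed; a pose out of reach is approached as far as the arm can. A call with a gripper value outside its range is refused whole. The fingers move at their own pace and stop on an object; the grip force is fixed at half the most. Time passes only in rows, so rows that repeat a pose let the fingers close, or fill a call up. It gives the time, the measured TCP pose, the force, the opening and the grip force at its end, in the units of the state.
- read_state(): the state, without advancing time (a new reading comes with each control period).
- read_camera(name): name is "side" or "top"; returns a dict with "frame" (420x560x3 uint8, red, green, blue), "depth" (420x560 float32, m along the optical axis (not along the pixel's ray), 0 where there is no reading), "fx", "fy", "cx", "cy" (pixels), "dist_coeffs" ([k1, k2, p1, p2, k3] as OpenCV has them; the pictures are not rectified), "T" (4x4, takes a point from camera to world coordinates). Camera axes: x right, y down, z forward; pixel columns grow to the right and rows downward; lengths in m; the calibration is good to about 2 mm. A picture is of the moment at which its call begins.
- ctrl.sign_off(): hands the job in; it is judged then, once.
The state is a dict: "clock": time; "q": joint angles; "joint_velocities": joint speeds; "joint_efforts": joint torques, N m; "position": TCP position; "ee_rot": TCP orientation; "wrist_force": force on the tool from outside, world axes, zero at the start; "torque": the same for the moment, N m; "gripper_width": finger opening in m; "grasp_force": force on a finger pad.
Only numpy, scipy, OpenCV 4.12 (cv2) and the standard library are available. Lean on these libraries where they do the work, as an engineer would, in place of code of your own. Each camera call takes 0.05 s, during which the arm holds its last target. There are 200 camera calls.

## Task

Tidy the bench: put every white foam offcut that lies on the green bench into the blue scrap chest. Then break the chest's locked lid stay by pressing its orange knee until it folds well past straight, lower the lid gently until it is fully shut, and only then press the red latch lever at the chest's front fully down. Leave the black adapter, the couplings and the tape roll where they are.

Things in the scene. Friction and masses are not known exactly. Their poses are not given: they have to be found in the camera images.
- chest: Fixed blue open-topped scrap chest, 170 (its x) x 200 (its y) x 82 mm high, walls and floor 6 mm. Origin: centre of its underside, on the bench (z = 0). Its axes: z up, -x toward its front (latch lever), +x toward the hinge of its lid, -y toward the end with the folding stay. The open lid stands up over the hinge wall, nearly vertical; the space above the rest of the chest is free except for the stay just outside the -y end.
- lid (a joint): Blue lid, 176 mm from hinge to free edge, 206 mm wide, 6 mm thick; hinge line 85 mm from the chest's origin along its +x, 82 mm up, parallel to its y. 0 = stood open (86 degrees from shut, free edge about 0.25 m up), grows as it closes, 1.50 rad = shut. Stiff: it stays where it is left. While the stay is locked it cannot be lowered; once the stay is broken, a light push (1 to 5 N) on the outer (hinge-side) face near the free edge lower it.
- lid_edge (a point): Middle of the lid's free edge, on its outer face (the face away from the chest's inside while open, the top when shut).
- knee (a joint): Knee of the folding lid stay (two flat 12 mm wide steel bars 69 mm between pins, outside the chest's -y end, from the wall to the lid's side). 0 = locked, knee slightly above the straight line against its stop; 0.20 rad = straight; grows as it folds down, about 2.9 rad with the lid shut. Stiff: it stays where it is left.
- knee_pad (a point): Middle of the orange press pad at the knee: a bar 20 mm in diameter and 30 mm long, parallel to the chest's y, that sticks out from the stay. Pressed from above (about 4 to 8 N) it yields along a slope, about equally down and along the chest's +x; some 30 mm of that travel folds the knee well past straight. The open lid rises about 60 mm behind it (+x), so a wide gripper should lean back, away from the lid.
- lever (a joint): Red-knobbed latch lever on the dark latch head at the chest's front. It swings in a plane parallel to the chest's front: 0 = raised (50 degrees above level), grows as it is lowered, 1.00 rad = fully down at its stop (7 degrees below level). Stays where it is left; about 2 N at the knob moves it.
- lever_tip (a point): Centre of the red ball (21 mm) at the end of the latch lever. The lever is 70 mm long, 12 mm thick; its pivot is at (-115, 22, 52) mm in the chest's frame and it points from there to the chest's -y (and up, while raised). Its plane is 30 mm in front of the chest's front wall.
- offcut_0: White rigid foam offcut, 74 x 42 x 32 mm (its x, y, z), whole block, about 40 g; origin at the middle of those extents. Grasp across its y (40 to 44 mm). May be absent.
- offcut_1: White rigid foam offcut, 70 x 44 x 32 mm (its x, y, z), one end forked (half a socket), about 40 g; origin at the middle of those extents. Grasp across its y (40 to 44 mm). May be absent.
- offcut_2: White rigid foam offcut, 66 x 44 x 30 mm (its x, y, z), one end stepped down to about half height, about 40 g; origin at the middle of those extents. Grasp across its y (40 to 44 mm). May be absent.
- offcut_3: White rigid foam offcut, 74 x 40 x 32 mm (its x, y, z), one end forked (half a socket), about 40 g; origin at the middle of those extents. Grasp across its y (40 to 44 mm). May be absent.
- adapter_b0: Bystander: black mains adapter box, 44 x 91 x 26 mm; origin at the centre of its underside. Leave it where it is.
- coupling_b0: Bystander: white turned coupling standing on end, 33 dia x 46 mm; origin at the centre of its underside. Leave it where it is.
- coupling_b1: Bystander: white turned coupling standing on end, 33 dia x 46 mm; origin at the centre of its underside. Leave it where it is.
- tape_roll: Bystander: brown tape roll lying flat, 80 dia x 20 mm; origin at the centre of its underside. Leave it where it is.

How it is judged:
On the way, in this order (a step that is already met when the one before it is completed fails the run):
1. every offcut present lies in the chest, the lid still open (x of offcut_0 in the frame of chest between -0.082 and 0.082 m and y of offcut_0 in the frame of chest between -0.097 and 0.097 m and z of offcut_0 in the frame of chest between 0 and 0.085 m and x of offcut_1 in the frame of chest between -0.082 and 0.082 m and y of offcut_1 in the frame of chest between -0.097 and 0.097 m and z of offcut_1 in the frame of chest between 0 and 0.085 m and x of offcut_2 in the frame of chest between -0.082 and 0.082 m and y of offcut_2 in the frame of chest between -0.097 and 0.097 m and z of offcut_2 in the frame of chest between 0 and 0.085 m and x of offcut_3 in the frame of chest between -0.082 and 0.082 m and y of offcut_3 in the frame of chest between -0.097 and 0.097 m and z of offcut_3 in the frame of chest between 0 and 0.085 m and value of joint lid below 0.4 rad), for 0.2 s.
2. the stay is broken: its knee is folded well past straight (over 0.45 rad), the lid not yet shut (value of joint knee above 0.45 rad and value of joint lid below 1.2 rad), for 0.1 s.
3. the lid is shut, the latch lever still raised (value of joint lid above 1.44 rad and value of joint lever below 0.6 rad), for 0.2 s.
4. the latch lever is fully down (value of joint lever above 0.9 rad), for 0.2 s.
At the end, for the whole second after the job is handed in: every offcut present is inside the chest, the lid is shut (within 0.06 rad, about 10 mm at its edge) on its folded stay, and the latch lever is down (over 0.9 of its 1.0 rad) (x of offcut_0 in the frame of chest between -0.082 and 0.082 m and y of offcut_0 in the frame of chest between -0.097 and 0.097 m and z of offcut_0 in the frame of chest between 0 and 0.085 m and x of offcut_1 in the frame of chest between -0.082 and 0.082 m and y of offcut_1 in the frame of chest between -0.097 and 0.097 m and z of offcut_1 in the frame of chest between 0 and 0.085 m and x of offcut_2 in the frame of chest between -0.082 and 0.082 m and y of offcut_2 in the frame of chest between -0.097 and 0.097 m and z of offcut_2 in the frame of chest between 0 and 0.085 m and x of offcut_3 in the frame of chest between -0.082 and 0.082 m and y of offcut_3 in the frame of chest between -0.097 and 0.097 m and z of offcut_3 in the frame of chest between 0 and 0.085 m and value of joint lid above 1.44 rad and value of joint lever above 0.9 rad and value of joint knee above 1.5 rad); the robot touches nothing.
It fails at once if the lid slams (closes faster than 2 rad/s) (velocity of joint lid above 2 rad/s).
It fails at once if a bystander is moved more than 50 mm (distance of any of adapter_b0, coupling_b0, coupling_b1, tape_roll from where it was at the start of the episode above 0.05 m).
Of offcut_0, offcut_1, offcut_2, offcut_3 only 3 to 4 are there at a start; the rules pass over those that are not, and their reading is None.
At some moment in a run one of offcut_0, offcut_1, offcut_2, offcut_3 may be knocked a few centimetres aside while the robot is not near it.
Once in a run the grip may slacken for a moment while it holds something.
It also fails if it takes over 210 s, if anything falls off the work surface, if the arm or the gripper's body presses on something with over 40 N, if the wrist force passes 120 N, or if a joint passes its speed limit or range.

## Working session

There is one attempt and no reset: what is moved stays moved. The work goes in short steps, Python scripts to look and compute and a tool call to move; the robot and the scene stay as the last step left them, time stands still between calls to the robot, and variables do not carry over. Pictures are saved under pics/ and viewed, at most 14 in all, crops included, and the job is handed in when it is done.

Besides the shell and the picture viewer there is one more tool, called after "Request:" as name(argument=value, ...) on one line, values as JSON. move_arm: Moves the arm, as the interface text tells. Its arguments: {"type":"object","properties":{"steps":{"type":"array"}},"required":["steps"]}

```bash
ls; mkdir -p pics; cat > h.py <<'E'
import numpy as np, cv2
from cell import read_state, read_camera, ctrl
def cloud(c):
    d=c["depth"];h,w=d.shape
    uv=np.stack(np.meshgrid(np.arange(w),np.arange(h)),-1).reshape(-1,1,2).astype(np.float64)
    K=np.array([[c["fx"],0,c["cx"]],[0,c["fy"],c["cy"]],[0,0,1]])
    n=cv2.undistortPoints(uv,K,np.array(c["dist_coeffs"],float)).reshape(h,w,2)
    P=np.dstack([n*d[...,None],d])
    W=P@c["T"][:3,:3].T+c["T"][:3,3]; W[d==0]=np.nan
    return W
def snap(n,f):
    c=read_camera(n); cv2.imwrite("pics/"+f,c["frame"][...,::-1]); return c,cloud(c)
E
python3 - <<'E'
from h import *
for n in("top","side"):
    c,W=snap(n,n+"0.png"); np.savez("/tmp/"+n,W=W,f=c["frame"]); print(n,np.round(c["T"],3).tolist())
s=read_state();print(s["clock"],s["position"],np.round(s["ee_rot"],3).tolist(),ctrl.tips_ahead,s["wrist_force"])
E
```

```text
pics
top [[-0.003, -0.998, 0.066, 0.482], [-1.0, 0.004, 0.024, 0.149], [-0.024, -0.066, -0.998, 1.154], [0.0, 0.0, 0.0, 1.0]]
side [[-1.0, -0.004, 0.009, 0.528], [-0.01, 0.51, -0.86, 1.225], [-0.001, -0.86, -0.51, 0.786], [0.0, 0.0, 0.0, 1.0]]
0.1 [0.16707789 0.60175284 0.19232748] [[-0.964, 0.267, -0.0], [0.267, 0.964, -0.001], [-0.0, -0.001, -1.0]] 0.014 [ 0.18701016  1.46697963 -0.06155768]
```

View pics/top0.png

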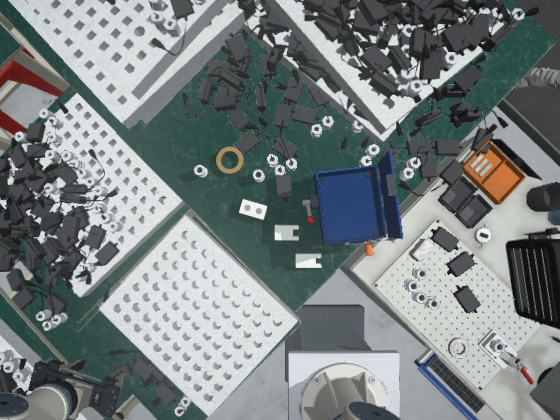

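View pics/side0.png

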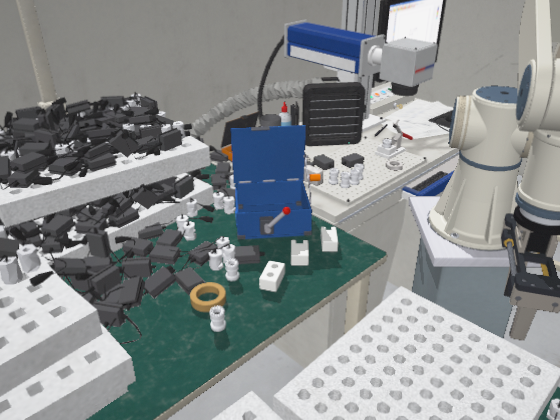

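The top view shows three offcuts near (253,209), (286,233) and (308,261). The chest is around (350,205), the orange knee pad at (369,249) and the red lever tip at (307,206). The side view matches this.

```bash
python3 - <<'E'
from h import *
Z=np.load("/tmp/top.npz");W=Z["W"];f=Z["f"];hsv=cv2.cvtColor(f,cv2.COLOR_RGB2HSV)
def blobs(m,name,amin,box):
    m=m.astype(np.uint8); n,l,st,ce=cv2.connectedComponentsWithStats(m)
    for i in range(1,n):
        x,y,w,h,a=st[i]
        if a<amin or not(box[0]<ce[i][0]<box[1] and box[2]<ce[i][1]<box[3]):continue
        P=W[l==i];P=P[~np.isnan(P[:,0])]
        zt=np.percentile(P[:,2],90); Q=P[(P[:,2]>zt-.02)] 
        r=cv2.minAreaRect((Q[:,:2]*1000).astype(np.float32))
        print(name,ce[i].round(),a,"z90 %.3f"%zt,"mean",P.mean(0).round(3),"rect",np.round(r[0],1),np.round(r[1],1),round(r[2],1))
blobs((hsv[...,1]<50)&(hsv[...,2]>150)&(W[...,2]>.01),"white",60,(185,420,130,290))
blobs((hsv[...,0]<6)&(hsv[...,1]>150)&(hsv[...,2]>100),"red",8,(280,330,180,240))
blobs((hsv[...,0]>6)&(hsv[...,0]<18)&(hsv[...,1]>170)&(hsv[...,2]>150),"orange",8,(340,400,230,270))
b=(hsv[...,0]>105)&(hsv[...,0]<125)&(hsv[...,1]>130)
blobs(b,"blue",200,(300,420,140,270))
k=b&(abs(W[...,2]-.082)<.006); k[:, :300]=0;k[:,420:]=0;k[:140]=0;k[270:]=0
r=cv2.minAreaRect((W[k][:,:2]*1000).astype(np.float32));print("rim",r)
k=b&(W[...,2]>.15);k[:, :300]=0;k[:,420:]=0;k[:140]=0;k[270:]=0
r=cv2.minAreaRect((W[k][:,:2]*1000).astype(np.float32));print("lid",r,np.nanmax(W[k][:,2]))
cv2.imwrite("pics/c.png",cv2.resize(f[145:285,190:420][...,::-1],None,fx=3.4,fy=3.4,interpolation=cv2.INTER_CUBIC))
E
```

```text
white [373. 149.] 87 z90 0.046 mean [ 0.728 -0.087  0.042] rect [727.8 -87.9] [28.7 28.7] 20.9
white [276. 164.] 159 z90 0.046 mean [0.686 0.19  0.041] rect [687.  189.5] [68.8 30.9] 31.6
white [366. 160.] 79 z90 0.045 mean [ 0.696 -0.066  0.042] rect [695.1 -66.3] [25.8 28.8] 1.2
white [415. 162.] 76 z90 0.046 mean [ 0.69  -0.204  0.043] rect [ 690.  -204.2] [30.5 26.7] 14.3
white [291. 163.] 71 z90 0.045 mean [0.688 0.145 0.041] rect [689.4 144.9] [30.6 26.5] 42.4
white [200. 170.] 89 z90 0.047 mean [0.671 0.406 0.036] rect [672.3 408.4] [27.2 29.4] 4.3
white [408. 173.] 89 z90 0.045 mean [ 0.66  -0.184  0.04 ] rect [ 660.6 -184.7] [31.3 27.8] 4.6
white [258. 175.] 76 z90 0.047 mean [0.657 0.239 0.041] rect [658.4 239.3] [28.6 29.6] 89.6
white [253. 209.] 369 z90 0.035 mean [0.56  0.255 0.032] rect [560.2 255.8] [73.1 40.9] 73.5
white [285. 232.] 302 z90 0.035 mean [0.494 0.164 0.033] rect [494.4 159.6] [65.2 39.6] 89.8
white [307. 261.] 326 z90 0.035 mean [0.414 0.101 0.032] rect [414.1  98. ] [70.4 36.8] 89.9
red [310. 219.] 33 z90 0.112 mean [0.527 0.096 0.109] rect [527.1  95.7] [16.5 14.1] 64.4
orange [369. 249.] 52 z90 0.131 mean [ 0.448 -0.053  0.129] rect [448.8 -52.5] [25.4 13.4] 7.9
blue [353. 203.] 4871 z90 0.099 mean [ 0.576 -0.027  0.038] rect [569.3 -15.8] [201.6 172.7] 6.8
rim ((568.3883056640625, -15.864128112792969), (199.77435302734375, 172.64662170410156), 6.7501630783081055)
lid ((578.9971923828125, -91.46054077148438), (200.134033203125, 10.719283103942871), 6.617009162902832) 0.26018689956591023
```

View pics/c.png

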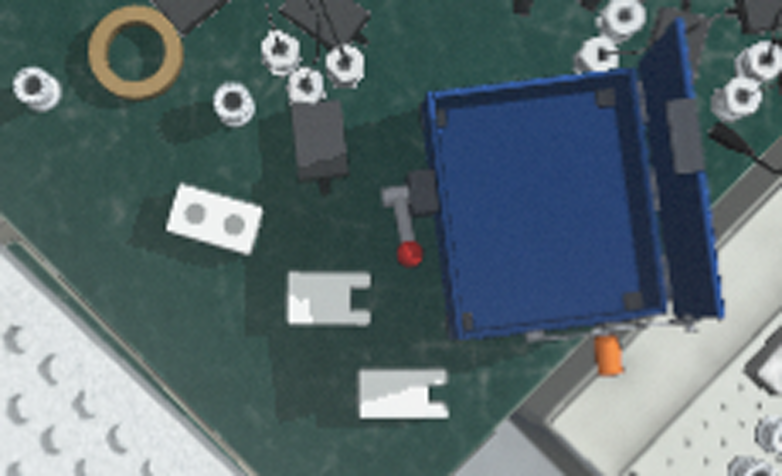

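```bash
cat >> h.py <<'E'
from scipy.spatial.transform import Rotation as Rn
def Rdown(yaw):   # yaw (deg) of tool y in world, tool z down
    a=np.radians(yaw); y=np.array([np.cos(a),np.sin(a),0]); z=np.array([0,0,-1.]); return np.stack([np.cross(y,z),y,z],1)
CO=np.array([.568,-.016,0]); a_=np.radians(6.7); CR=np.array([[np.sin(a_),np.cos(a_),0],[-np.cos(a_),np.sin(a_),0],[0,0,1]])
def chest(*p): return CO+CR@np.array(p)
def rel(targets,start=None):
    s=read_state(); p,R=(s["position"],np.array(s["ee_rot"])) if start is None else start
    for q,Rt in targets:
        print(np.round(R.T@(np.array(q)-p)*1000,1), Rn.from_matrix(R.T@Rt).as_rotvec().round(3))
E
python3 - <<'E'
from h import *
rel([((.560,.2557,.15),Rdown(-16.5)),((.560,.2557,.019),Rdown(-16.5))])
s=read_state()
A=((.560,.2557,.15),Rdown(-16.5)); 
print("from A: drop"); rel([(chest(-.02,.05,.16),Rdown(6.7)),(chest(-.02,.05,.075),Rdown(6.7))],A)
E
```

```text
[-471.2 -228.3   42.6] [-1.000e-03  1.000e-03  1.588e+00]
[-471.2 -228.1  173.6] [-1.000e-03  1.000e-03  1.588e+00]
from A: drop
[-220.2  122.9  -10. ] [ 0.     0.    -0.405]
[-220.2  122.9   75. ] [ 0.     0.    -0.405]
```

Request:
move_arm(steps=[[75, -471, -228, 43, 0, 0, 1.588], [75, -471, -228, 43, 0, 0, 1.588], [75, -471, -228, 43, 0, 0, 1.588], [75, -471, -228, 43, 0, 0, 1.588], [75, -471, -228, 43, 0, 0, 1.588], [75, -471, -228, 43, 0, 0, 1.588], [75, -471, -228, 43, 0, 0, 1.588], [75, -471, -228, 43, 0, 0, 1.588], [75, -471, -228, 43, 0, 0, 1.588], [75, -471, -228, 43, 0, 0, 1.588]])

```text
clock: 1.1
position: [0.5424, 0.2713, 0.1517]
ee_rot: [[0.205, 0.979, -0.0], [0.979, -0.205, -0.0], [-0.0, -0.0, -1.0]]
wrist_force: [-0.1, 0.9, 0.2]
gripper_width: 0.075
grasp_force: 0.0
```

```bash
python3 - <<'E'
from h import *
rel([((.560,.2557,.15),Rdown(-16.5)),((.560,.2557,.019),Rdown(-16.5))])
c,W=snap("side","s1.png")
E
```

```text
[-11.7  20.4   1.7] [-0.     0.     0.082]
[-11.7  20.4 132.7] [-0.     0.     0.082]
```

Request:
move_arm(steps=[[75, -12, 20, 2, 0, 0, 0.082], [75, -12, 20, 40, 0, 0, 0.082], [75, -12, 20, 80, 0, 0, 0.082], [75, -12, 20, 115, 0, 0, 0.082], [75, -12, 20, 133, 0, 0, 0.082], [75, -12, 20, 133, 0, 0, 0.082], [20, -12, 20, 133, 0, 0, 0.082], [20, -12, 20, 133, 0, 0, 0.082], [20, -12, 20, 133, 0, 0, 0.082], [20, -12, 20, 133, 0, 0, 0.082]])

```text
clock: 2.15
position: [0.5591, 0.2577, 0.0202]
ee_rot: [[0.278, 0.961, 0.002], [0.961, -0.278, 0.001], [0.001, 0.001, -1.0]]
wrist_force: [0.1, -0.1, -0.1]
gripper_width: 0.0451
grasp_force: 0.0
```

```bash
python3 - <<'E'
from h import *
d=Rdown(6.7)
rel([((.56,.2557,.16),Rdown(-16.5)),(chest(-.02,.05,.16),d),(chest(-.02,.05,.075),d)])
s=read_state();print(s["gripper_width"],s["grasp_force"])
E
```

```text
[  -1.5    1.6 -139.8] [ 0.001 -0.001  0.006]
[-222.4  123.1 -139.9] [ 0.002 -0.001 -0.399]
[-222.5  123.   -54.9] [ 0.002 -0.001 -0.399]
0.04513692843822772 0.0
```

Request:
move_arm(steps=[[20, 0, 0, 0, 0, 0, 0], [20, 0, 0, 0, 0, 0, 0], [20, 0, 0, 0, 0, 0, 0], [20, 0, 0, -35, 0, 0, 0], [20, 0, 0, -70, 0, 0, 0], [20, 0, 0, -105, 0, 0, 0], [20, 0, 0, -140, 0, 0, 0], [20, -40, 20, -140, 0, 0, -0.08], [20, -80, 42, -140, 0, 0, -0.16], [20, -120, 64, -140, 0, 0, -0.24]])

```text
clock: 3.15
position: [0.5868, 0.1231, 0.1596]
ee_rot: [[0.037, 0.999, 0.001], [0.999, -0.037, 0.0], [0.0, 0.001, -1.0]]
wrist_force: [0.2, -0.2, 0.0]
gripper_width: 0.0202
grasp_force: 0.0
```

```bash
python3 - <<'E'
from h import *
d=Rdown(6.7)
rel([(chest(-.02,.05,.16),d),(chest(-.02,.05,.075),d)])
E
```

```text
[-112.3   32.8   -0.4] [ 0.001 -0.    -0.154]
[-112.3   32.7   84.6] [ 0.001 -0.    -0.154]
```

The fingers closed to 20 mm, so nothing is held. I'll look.

```bash
python3 - <<'E'
from h import *
c,W=snap("top","t2.png"); f=c["frame"]; c2,_=snap("side","s2.png"); g=c2["frame"]
a=cv2.resize(f[145:285,190:420],(690,420)); b=cv2.resize(g[150:320,180:400],(0,0),fx=2,fy=2)
cv2.imwrite("pics/c2.png",a[...,::-1]);
hsv=cv2.cvtColor(f,cv2.COLOR_RGB2HSV)
n,l,st,ce=cv2.connectedComponentsWithStats(((hsv[...,1]<50)&(hsv[...,2]>150)&(W[...,2]>.01)&(W[...,2]<.06)).astype(np.uint8))
for i in range(1,n):
    if st[i,4]>120 and 185<ce[i][0]<420 and 130<ce[i][1]<290:
        P=W[l==i];r=cv2.minAreaRect((P[:,:2]*1000).astype(np.float32));print(ce[i].round(),st[i,4],P.mean(0).round(3),r)
E
```

```text
[253. 209.] 325 [0.56  0.256 0.033] ((560.062255859375, 255.67352294921875), (72.9239501953125, 40.63764953613281), 73.5853500366211)
```

View pics/c2.png

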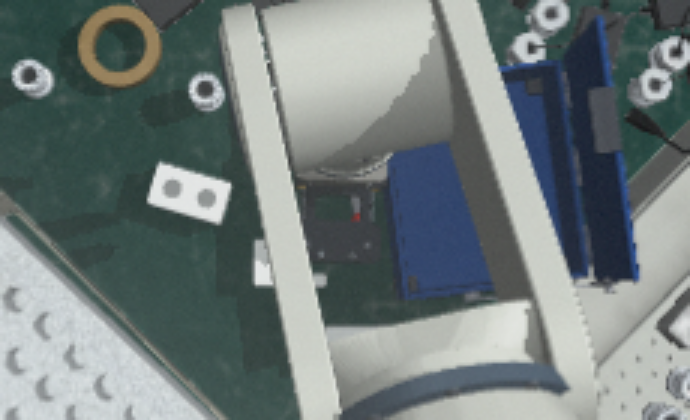

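The block at (253,209) hasn't moved. I'll retry and check the grip before lifting.

```bash
python3 - <<'E'
from h import *
rel([((.560,.2557,.1),Rdown(-16.4)),((.560,.2557,.018),Rdown(-16.4))])
E
```

```text
[134.7 -33.2  59. ] [0.001 0.001 0.243]
[134.9 -33.2 141. ] [0.001 0.001 0.243]
```

Request:
move_arm(steps=[[75, 35, -8, 10, 0, 0, 0.08], [75, 75, -18, 20, 0, 0, 0.16], [75, 115, -28, 30, 0, 0, 0.243], [75, 135, -33, 40, 0, 0, 0.243], [75, 135, -33, 59, 0, 0, 0.243], [75, 135, -33, 59, 0, 0, 0.243], [75, 135, -33, 59, 0, 0, 0.243], [75, 135, -33, 90, 0, 0, 0.243], [75, 135, -33, 120, 0, 0, 0.243], [75, 135, -33, 141, 0, 0, 0.243]])

```text
clock: 4.25
position: [0.5595, 0.26, 0.0177]
ee_rot: [[0.282, 0.959, 0.0], [0.959, -0.282, 0.0], [0.0, 0.0, -1.0]]
wrist_force: [-1.0, 0.2, 0.3]
gripper_width: 0.0751
grasp_force: 0.0
```

Request:
move_arm(steps=[[75, 0, 0, 0, 0, 0, 0], [75, 0, 0, 0, 0, 0, 0], [30, 0, 0, 0, 0, 0, 0], [30, 0, 0, 0, 0, 0, 0], [30, 0, 0, 0, 0, 0, 0], [30, 0, 0, 0, 0, 0, 0], [30, 0, 0, 0, 0, 0, 0], [30, 0, 0, 0, 0, 0, 0], [30, 0, 0, 0, 0, 0, 0], [30, 0, 0, 0, 0, 0, 0]])

```text
clock: 5.25
position: [0.5593, 0.2605, 0.018]
ee_rot: [[0.281, 0.96, -0.0], [0.96, -0.281, -0.0], [-0.0, -0.0, -1.0]]
wrist_force: [0.1, 0.1, 0.5]
gripper_width: 0.0297
grasp_force: 0.0
```

```bash
python3 - <<'E'
from h import *
d=Rdown(6.7)
rel([((.56,.2557,.16),Rdown(-16.5)),(chest(-.02,.05,.16),d),(chest(-.02,.05,.075),d)])
s=read_state();print(s["gripper_width"],s["grasp_force"])
c,W=snap("side","s3.png"); g=c["frame"]
cv2.imwrite("pics/c3.png",cv2.resize(g[150:330,180:420],None,fx=3,fy=3)[...,::-1])
E
```

```text
[  -4.4    2.  -142. ] [-0.     0.     0.003]
[-224.9  124.3 -142. ] [-0.     0.    -0.402]
[-224.9  124.3  -57. ] [-0.     0.    -0.402]
0.029721365492165162 0.0
```

View pics/c3.png

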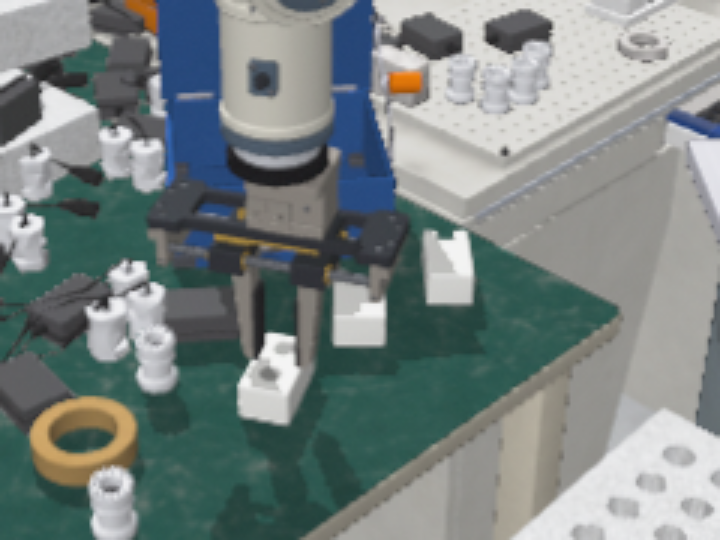

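The side crop shows the fingertips over the middle or back of the block at about (275,360), with a gap narrower than the block. I'll measure the fingers by depth.

```bash
python3 - <<'E'
from h import *
c=read_camera("side");W=cloud(c);f=c["frame"]
for (u,v) in [(250,300),(252,340),(252,352),(310,300),(305,340),(303,360),(303,368),(275,395),(275,385),(290,345),(262,378),(240,400),(300,390),(275,415)]:
    x,y=180+u//3,150+v//3; print((u,v),f[y,x],W[y,x].round(3))
c=read_camera("top");W=cloud(c);np.save("/tmp/Wt",W)
m=(W[...,2]>.005)&(W[...,2]<.3)&(abs(W[...,0]-.56)<.1)&(abs(W[...,1]-.256)<.06)
print(m.sum())
E
```

```text
(250, 300) [108 104 101] [0.58  0.268 0.098]
(252, 340) [80 78 77] [0.578 0.265 0.059]
(252, 352) [91 88 85] [0.578 0.268 0.049]
(310, 300) [130 126 121] [0.534 0.284 0.11 ]
(305, 340) [131 127 120] [0.538 0.276 0.067]
(303, 360) [131 125 120] [0.538 0.275 0.046]
(303, 368) [135 131 128] [0.539 0.256 0.026]
(275, 395) [218 218 217] [0.561 0.296 0.03 ]
(275, 385) [190 191 188] [0.562 0.288 0.033]
(290, 345) [181 181 179] [0.551 0.245 0.037]
(262, 378) [169 169 167] [0.571 0.281 0.033]
(240, 400) [214 214 212] [0.587 0.291 0.02 ]
(300, 390) [136 136 135] [0.541 0.262 0.006]
(275, 415) [206 206 204] [0.562 0.297 0.01 ]
614
```

```bash
python3 - <<'E'
from h import *
print(ctrl.tips_ahead,[a for a in dir(ctrl) if a[0]!='_'])
c=read_camera("side");W=cloud(c)
f=c["frame"]
# columns through both fingers: list z, y, colour going down
for x in (264,266,280,282,284):
    print(x,[(v,int(f[v,x].mean()),*W[v,x].round(3)) for v in range(258,278,2)])
E
```

```text
0.014 ['Unreachable', 'sign_off', 'tips_ahead']
264 [(258, 78, np.float64(0.578), np.float64(0.269), np.float64(0.076)), (260, 79, np.float64(0.578), np.float64(0.264), np.float64(0.067)), (262, 78, np.float64(0.578), np.float64(0.266), np.float64(0.062)), (264, 77, np.float64(0.578), np.float64(0.265), np.float64(0.056)), (266, 77, np.float64(0.578), np.float64(0.267), np.float64(0.051)), (268, 90, np.float64(0.578), np.float64(0.267), np.float64(0.046)), (270, 229, np.float64(0.579), np.float64(0.26), np.float64(0.034)), (272, 204, np.float64(0.579), np.float64(0.266), np.float64(0.033)), (274, 189, np.float64(0.578), np.float64(0.275), np.float64(0.034)), (276, 190, np.float64(0.578), np.float64(0.282), np.float64(0.034))]
266 [(258, 36, np.float64(0.574), np.float64(0.257), np.float64(0.067)), (260, 34, np.float64(0.574), np.float64(0.262), np.float64(0.065)), (262, 37, np.float64(0.574), np.float64(0.258), np.float64(0.057)), (264, 36, np.float64(0.574), np.float64(0.258), np.float64(0.051)), (266, 36, np.float64(0.574), np.float64(0.258), np.float64(0.044)), (268, 164, np.float
[... 1697 characters left out ...]
oat64(0.008))]
284 [(258, 109, np.float64(0.531), np.float64(0.28), np.float64(0.084)), (260, 104, np.float64(0.531), np.float64(0.274), np.float64(0.074)), (262, 96, np.float64(0.531), np.float64(0.277), np.float64(0.071)), (264, 105, np.float64(0.531), np.float64(0.274), np.float64(0.063)), (266, 89, np.float64(0.531), np.float64(0.272), np.float64(0.055)), (268, 90, np.float64(0.532), np.float64(0.23), np.float64(0.017)), (270, 100, np.float64(0.532), np.float64(0.234), np.float64(0.014)), (272, 114, np.float64(0.532), np.float64(0.235), np.float64(0.009)), (274, 93, np.float64(0.532), np.float64(0.232), np.float64(0.0)), (276, 58, np.float64(0.532), np.float64(0.247), np.float64(0.006))]
```

The depth readings put the fingertips at z≈0.043, but the reported pose implies 0.004. The real gripper is about 39 mm higher than its readings say. I'll open here, go down the difference in small rows, and watch the wrist force.

Request:
move_arm(steps=[[75, -4, 2, 0, 0, 0, 0], [75, -4, 2, 0, 0, 0, 0], [75, -4, 2, 0, 0, 0, 0], [75, -4, 2, 0, 0, 0, 0], [75, -4, 2, 0, 0, 0, 0], [75, -4, 2, 0, 0, 0, 0], [75, -4, 2, 8, 0, 0, 0], [75, -4, 2, 16, 0, 0, 0], [75, -4, 2, 24, 0, 0, 0], [75, -4, 2, 24, 0, 0, 0]])

```text
clock: 6.45
position: [0.5589, 0.2556, -0.0077]
ee_rot: [[0.281, 0.96, -0.002], [0.96, -0.281, -0.001], [-0.002, -0.002, -1.0]]
wrist_force: [-0.6, 0.4, 0.5]
gripper_width: 0.0754
grasp_force: 0.0
```

```bash
python3 - <<'E'
from h import *
s=read_state();print(s["position"],s["wrist_force"],s["gripper_width"])
c=read_camera("side");W=cloud(c);f=c["frame"]
for x in range(262,298,4):
    print(x,[(v,int(f[v,x].mean()),*W[v,x].round(3).tolist()) for v in range(266,282,2)])
E
```

```text
[ 0.55892858  0.25556579 -0.00770261] [-0.55849694  0.36480352  0.5455224 ] 0.07539516148636749
262 [(266, 58, 0.587, 0.203, 0.002), (268, 56, 0.586, 0.209, 0.001), (270, 57, 0.586, 0.219, 0.002), (272, 118, 0.583, 0.265, 0.032), (274, 173, 0.583, 0.276, 0.035), (276, 190, 0.583, 0.28, 0.032), (278, 209, 0.582, 0.289, 0.033), (280, 212, 0.582, 0.294, 0.032)]
266 [(266, 233, 0.575, 0.243, 0.033), (268, 245, 0.574, 0.254, 0.036), (270, 245, 0.574, 0.26, 0.034), (272, 245, 0.574, 0.264, 0.032), (274, 228, 0.574, 0.275, 0.034), (276, 243, 0.573, 0.283, 0.034), (278, 245, 0.573, 0.29, 0.034), (280, 222, 0.573, 0.293, 0.031)]
270 [(266, 238, 0.565, 0.241, 0.031), (268, 244, 0.565, 0.253, 0.034), (270, 244, 0.565, 0.257, 0.032), (272, 215, 0.564, 0.268, 0.035), (274, 181, 0.564, 0.275, 0.034), (276, 195, 0.564, 0.284, 0.035), (278, 244, 0.564, 0.287, 0.032), (280, 237, 0.564, 0.294, 0.031)]
274 [(266, 181, 0.556, 0.242, 0.032), (268, 224, 0.555, 0.25, 0.032), (270, 244, 0.555, 0.256, 0.031), (272, 244, 0.555, 0.265, 0.032), (274, 237, 0.555, 0.275, 0.034), (276, 243, 0.555, 0.28, 0.033), (2
[... 682 characters left out ...]
17, 0.001), (272, 56, 0.527, 0.228, 0.004), (274, 55, 0.527, 0.233, 0.001), (276, 62, 0.527, 0.241, 0.002), (278, 53, 0.527, 0.25, 0.003), (280, 62, 0.527, 0.258, 0.003)]
290 [(266, 125, 0.518, 0.276, 0.058), (268, 124, 0.518, 0.279, 0.055), (270, 124, 0.518, 0.28, 0.051), (272, 124, 0.517, 0.279, 0.044), (274, 125, 0.517, 0.278, 0.037), (276, 124, 0.517, 0.278, 0.031), (278, 124, 0.517, 0.278, 0.025), (280, 125, 0.517, 0.278, 0.019)]
294 [(266, 115, 0.508, 0.271, 0.055), (268, 97, 0.508, 0.273, 0.051), (270, 90, 0.508, 0.273, 0.045), (272, 81, 0.508, 0.267, 0.034), (274, 72, 0.508, 0.263, 0.025), (276, 79, 0.507, 0.241, 0.001), (278, 78, 0.507, 0.252, 0.005), (280, 86, 0.507, 0.257, 0.002)]
```

Request:
move_arm(steps=[[75, 0, 0, 5, 0, 0, 0], [75, 0, 0, 9, 0, 0, 0], [30, 0, 0, 9, 0, 0, 0], [30, 0, 0, 9, 0, 0, 0], [30, 0, 0, 9, 0, 0, 0], [30, 0, 0, 9, 0, 0, 0], [30, 0, 0, 9, 0, 0, 0], [30, 0, 0, 9, 0, 0, 0], [30, 0, 0, -5, 0, 0, 0], [30, 0, 0, -30, 0, 0, 0]])

```text
clock: 7.5
position: [0.5587, 0.2555, 0.0236]
ee_rot: [[0.281, 0.96, -0.003], [0.96, -0.281, -0.001], [-0.002, -0.003, -1.0]]
wrist_force: [-0.2, 0.2, -0.4]
gripper_width: 0.0416
grasp_force: 30.0
```

```bash
cat >> h.py <<'E'
DZ=np.array([0,0,-.039])  # readings lie 39 mm low (tool down): commanded reading = true + DZ
E
python3 - <<'E'
from h import *
d=Rdown(6.7)
rel([((.56,.2557,.16)+DZ,Rdown(-16.5)),(chest(-.02,.05,.16)+DZ,d),(chest(-.02,.05,.075)+DZ,d)])
s=read_state();print(s["gripper_width"],s["grasp_force"])
E
```

```text
[  0.4   0.9 -97.4] [-0.003  0.002  0.003]
[-220.2  123.2  -97.2] [-0.003  0.002 -0.402]
[-220.   123.4  -12.2] [-0.003  0.002 -0.402]
0.04162229654605934 29.99990701675415
```

Gripped at 41.6 mm with 30 N. Next: carry it over and release.

Request:
move_arm(steps=[[30, 0, 0, -35, 0, 0, 0], [30, 0, 0, -70, 0, 0, 0], [30, 0, 0, -97, 0, 0, 0], [30, -40, 22, -97, 0, 0, -0.08], [30, -80, 44, -97, 0, 0, -0.16], [30, -120, 66, -97, 0, 0, -0.24], [30, -160, 90, -97, 0, 0, -0.32], [30, -200, 112, -97, 0, 0, -0.4], [30, -220, 123, -97, 0, 0, -0.402], [30, -220, 123, -60, 0, 0, -0.402]])

```text
clock: 8.5
position: [0.6211, 0.0071, 0.0891]
ee_rot: [[-0.114, 0.993, 0.01], [0.994, 0.114, -0.001], [-0.002, 0.01, -1.0]]
wrist_force: [1.1, 0.5, -0.8]
gripper_width: 0.0419
grasp_force: 30.0
```

```bash
python3 - <<'E'
from h import *
d=Rdown(6.7)
rel([(chest(-.02,.05,.075)+DZ,d)])
s=read_state();print(s["gripper_width"],s["grasp_force"])
E
```

```text
[ 3.3 -5.9 53. ] [ 0.01   0.002 -0.003]
0.04190237261920065 29.999624490737915
```

Request:
move_arm(steps=[[30, 3, -5, 30, 0, 0, 0], [30, 3, -5, 53, 0, 0, 0], [30, 3, -5, 53, 0, 0, 0], [75, 3, -5, 53, 0, 0, 0], [75, 3, -5, 53, 0, 0, 0], [75, 3, -5, 53, 0, 0, 0], [75, 3, -5, 53, 0, 0, 0], [75, 3, -5, 53, 0, 0, 0], [75, 3, -5, 10, 0, 0, 0], [75, 3, -5, -20, 0, 0, 0]])

```text
clock: 9.5
position: [0.6111, 0.0128, 0.1059]
ee_rot: [[-0.117, 0.993, 0.0], [0.993, 0.117, -0.0], [-0.0, 0.0, -1.0]]
wrist_force: [0.5, -0.3, 0.5]
gripper_width: 0.0748
grasp_force: 0.0
```

```bash
python3 - <<'E'
from h import *
d=Rdown(0)
rel([((.494,.163,.12)+DZ,d),((.494,.163,.022)+DZ,d)])
s=read_state();print(s["gripper_width"],s["grasp_force"])
c=read_camera("side");W=cloud(c);f=c["frame"];hsv=cv2.cvtColor(f,cv2.COLOR_RGB2HSV)
n,l,st,ce=cv2.connectedComponentsWithStats(((hsv[...,1]<50)&(hsv[...,2]>130)&(W[...,2]>.01)&(W[...,2]<.06)).astype(np.uint8))
for i in range(1,n):
    if st[i,4]>100 and 180<ce[i][0]<400 and 130<ce[i][1]<330:
        P=W[l==i];Q=P[P[:,2]>np.percentile(P[:,2],90)-.01];r=cv2.minAreaRect((Q[:,:2]*1000).astype(np.float32));print(ce[i].round(),st[i,4],P.mean(0).round(3),r)
E
```

```text
[162.9 -98.7  24.8] [0.    0.    0.117]
[162.9 -98.8 122.8] [0.    0.    0.117]
0.07482462051826606 0.0
[366. 169.] 3913 [ 0.262 -0.297  0.024] ((266.7921447753906, -319.591552734375), (431.171630859375, 225.43939208984375), 53.502418518066406)
[329. 238.] 321 [0.416 0.118 0.029] ((415.3880310058594, 105.28933715820312), (39.8572883605957, 74.38485717773438), 0.5842843055725098)
[224. 257.] 672 [0.678 0.209 0.034] ((685.5867919921875, 200.2465362548828), (65.65990447998047, 130.61138916015625), 11.72712230682373)
[299. 251.] 364 [0.494 0.178 0.029] ((493.6045227050781, 166.67770385742188), (74.74130249023438, 41.42402267456055), 89.59782409667969)
[217. 316.] 276 [0.672 0.416 0.032] ((673.0029296875, 412.3487548828125), (29.723506927490234, 30.526655197143555), 21.3488712310791)
```

Request:
move_arm(steps=[[75, 45, -27, -10, 0, 0, 0.117], [75, 90, -55, -10, 0, 0, 0.117], [75, 130, -79, -10, 0, 0, 0.117], [75, 163, -99, 0, 0, 0, 0.117], [75, 163, -99, 30, 0, 0, 0.117], [75, 163, -99, 65, 0, 0, 0.117], [75, 163, -99, 100, 0, 0, 0.117], [75, 163, -99, 122, 0, 0, 0.117], [75, 163, -99, 122, 0, 0, 0.117], [75, 163, -99, 122, 0, 0, 0.117]])

```text
clock: 10.55
position: [0.4937, 0.1632, -0.018]
ee_rot: [[-0.0, 1.0, -0.0], [1.0, 0.0, -0.0], [-0.0, -0.0, -1.0]]
wrist_force: [0.2, 0.7, 0.1]
gripper_width: 0.0753
grasp_force: 0.0
```

Request:
move_arm(steps=[[30, 0, 0, 0, 0, 0, 0], [30, 0, 0, 0, 0, 0, 0], [30, 0, 0, 0, 0, 0, 0], [30, 0, 0, 0, 0, 0, 0], [30, 0, 0, 0, 0, 0, 0], [30, 0, 0, 0, 0, 0, 0], [30, 0, 0, 0, 0, 0, 0], [30, 0, 0, -30, 0, 0, 0], [30, 0, 0, -65, 0, 0, 0], [30, 0, 0, -100, 0, 0, 0]])

```text
clock: 11.55
position: [0.4929, 0.1629, 0.0827]
ee_rot: [[0.0, 1.0, -0.001], [1.0, -0.0, -0.0], [-0.0, -0.001, -1.0]]
wrist_force: [-0.4, -0.5, 0.1]
gripper_width: 0.0442
grasp_force: 30.0
```

```bash
python3 - <<'E'
from h import *
d=Rdown(6.7)
rel([(chest(-.02,.0,.17)+DZ,d),(chest(-.02,.0,.075)+DZ,d)])
E
```

```text
[-159.1   72.7  -48.3] [-0.001  0.    -0.117]
[-159.    72.8   46.7] [-0.001  0.    -0.117]
```

Request:
move_arm(steps=[[30, 0, 0, -35, 0, 0, 0], [30, -10, 5, -48, 0, 0, 0], [30, -50, 23, -48, 0, 0, -0.06], [30, -90, 42, -48, 0, 0, -0.117], [30, -130, 60, -48, 0, 0, -0.117], [30, -159, 73, -48, 0, 0, -0.117], [30, -159, 73, -20, 0, 0, -0.117], [30, -159, 73, 15, 0, 0, -0.117], [30, -159, 73, 46, 0, 0, -0.117], [30, -159, 73, 46, 0, 0, -0.117]])

```text
clock: 12.55
position: [0.5627, 0.0034, 0.0315]
ee_rot: [[-0.116, 0.993, -0.008], [0.993, 0.116, -0.0], [0.001, -0.008, -1.0]]
wrist_force: [0.3, 0.5, 0.0]
gripper_width: 0.0436
grasp_force: 30.0
```

Request:
move_arm(steps=[[30, 0, 0, 0, 0, 0, 0], [75, 0, 0, 0, 0, 0, 0], [75, 0, 0, 0, 0, 0, 0], [75, 0, 0, 0, 0, 0, 0], [75, 0, 0, 0, 0, 0, 0], [75, 0, 0, 0, 0, 0, 0], [75, 0, 0, -35, 0, 0, 0], [75, 0, 0, -70, 0, 0, 0], [75, 0, 0, -95, 0, 0, 0], [75, 0, 0, -95, 0, 0, 0]])

```text
clock: 13.55
position: [0.5691, 0.0042, 0.1347]
ee_rot: [[-0.117, 0.993, 0.006], [0.993, 0.117, 0.0], [-0.001, 0.006, -1.0]]
wrist_force: [0.9, -0.1, -0.0]
gripper_width: 0.0751
grasp_force: 0.0
```

```bash
python3 - <<'E'
from h import *
d=Rdown(0)
rel([((.4147,.101,.17)+DZ,d),((.4147,.101,.022)+DZ,d)])
c=read_camera("side");W=cloud(c);f=c["frame"];hsv=cv2.cvtColor(f,cv2.COLOR_RGB2HSV)
n,l,st,ce=cv2.connectedComponentsWithStats(((hsv[...,1]<50)&(hsv[...,2]>130)&(W[...,2]>.01)&(W[...,2]<.06)).astype(np.uint8))
for i in range(1,n):
    if st[i,4]>100 and 180<ce[i][0]<350 and 130<ce[i][1]<330:
        P=W[l==i];Q=P[P[:,2]>np.percentile(P[:,2],90)-.01];r=cv2.minAreaRect((Q[:,:2]*1000).astype(np.float32));print(ce[i].round(),st[i,4],P.mean(0).round(3),r)
E
```

```text
[ 114.2 -142.     2.8] [0.006 0.    0.117]
[ 114.3 -142.9  150.8] [0.006 0.    0.117]
[329. 238.] 320 [0.416 0.118 0.029] ((415.31982421875, 106.12193298339844), (39.787261962890625, 74.45952606201172), 0.054254792630672455)
[225. 257.] 674 [0.678 0.209 0.034] ((685.13671875, 202.0098876953125), (65.96937561035156, 130.70082092285156), 11.67615795135498)
[217. 316.] 270 [0.672 0.415 0.033] ((673.152587890625, 411.82623291015625), (29.275089263916016, 30.16753578186035), 35.777488708496094)
```

Request:
move_arm(steps=[[75, 30, -38, 0, 0, 0, 0.05], [75, 60, -75, 0, 0, 0, 0.117], [75, 90, -112, 0, 0, 0, 0.117], [75, 117, -145, 2, 0, 0, 0.117], [75, 117, -145, 40, 0, 0, 0.117], [75, 117, -145, 75, 0, 0, 0.117], [75, 117, -145, 110, 0, 0, 0.117], [75, 117, -145, 140, 0, 0, 0.117], [75, 117, -145, 149, 0, 0, 0.117], [75, 117, -145, 149, 0, 0, 0.117]])

```text
clock: 14.6
position: [0.4068, 0.1029, -0.0195]
ee_rot: [[-0.0, 1.0, -0.005], [1.0, 0.0, -0.001], [-0.001, -0.005, -1.0]]
wrist_force: [1.2, 0.1, -0.3]
gripper_width: 0.075
grasp_force: 0.0
```

Request:
move_arm(steps=[[30, 0, 0, 0, 0, 0, 0], [30, 0, 0, 0, 0, 0, 0], [30, 0, 0, 0, 0, 0, 0], [30, 0, 0, 0, 0, 0, 0], [30, 0, 0, 0, 0, 0, 0], [30, 0, 0, 0, 0, 0, 0], [30, 0, 0, 0, 0, 0, 0], [30, 0, 0, -30, 0, 0, 0], [30, 0, 0, -65, 0, 0, 0], [30, 0, 0, -100, 0, 0, 0]])

```text
clock: 15.6
position: [0.4082, 0.1032, 0.083]
ee_rot: [[-0.0, 1.0, -0.001], [1.0, 0.0, -0.0], [-0.0, -0.001, -1.0]]
wrist_force: [1.4, 0.9, -0.3]
gripper_width: 0.0398
grasp_force: 30.0
```

```bash
python3 - <<'E'
from h import *
d=Rdown(6.7)
rel([(chest(-.02,-.05,.17)+DZ,d),(chest(-.02,-.05,.085)+DZ,d)])
E
```

```text
[-105.2  107.7  -48.2] [-0.001  0.    -0.117]
[-105.2  107.9   36.8] [-0.001  0.    -0.117]
```

Request:
move_arm(steps=[[30, 0, 0, -35, 0, 0, 0], [30, -5, 5, -48, 0, 0, 0], [30, -35, 36, -48, 0, 0, -0.06], [30, -65, 67, -48, 0, 0, -0.117], [30, -95, 97, -48, 0, 0, -0.117], [30, -105, 108, -48, 0, 0, -0.117], [30, -105, 108, -20, 0, 0, -0.117], [30, -105, 108, 15, 0, 0, -0.117], [30, -105, 108, 36, 0, 0, -0.117], [30, -105, 108, 36, 0, 0, -0.117]])

```text
clock: 16.6
position: [0.5138, -0.0013, 0.0434]
ee_rot: [[-0.117, 0.993, -0.006], [0.993, 0.117, 0.0], [0.001, -0.006, -1.0]]
wrist_force: [0.1, 0.9, 0.4]
gripper_width: 0.04
grasp_force: 30.0
```

Request:
move_arm(steps=[[30, 0, 0, 0, 0, 0, 0], [75, 0, 0, 0, 0, 0, 0], [75, 0, 0, 0, 0, 0, 0], [75, 0, 0, 0, 0, 0, 0], [75, 0, 0, 0, 0, 0, 0], [75, 0, 0, 0, 0, 0, 0], [75, 0, 0, -35, 0, 0, 0], [75, 0, 0, -70, 0, 0, 0], [0, 0, 0, -105, 0, 0, 0], [0, 0, 0, -105, 0, 0, 0]])

```text
clock: 17.6
position: [0.5202, -0.0016, 0.156]
ee_rot: [[-0.117, 0.993, 0.008], [0.993, 0.117, -0.0], [-0.001, 0.008, -1.0]]
wrist_force: [0.6, -0.8, -0.4]
gripper_width: 0.0612
grasp_force: 0.0
```

Request:
move_arm(steps=[[0, 40, 0, -20, 0, 0, 0], [0, 80, 0, -20, 0, 0, 0], [0, 120, 0, -20, 0, 0, 0], [0, 160, 0, -20, 0, 0, 0], [0, 200, 0, -20, 0, 0, 0], [0, 240, 0, -20, 0, 0, 0], [0, 280, 0, -20, 0, 0, 0], [0, 300, 0, -20, 0, 0, 0], [0, 300, 0, -20, 0, 0, 0], [0, 300, 0, -20, 0, 0, 0]])

```text
clock: 18.6
position: [0.4815, 0.296, 0.1705]
ee_rot: [[-0.118, 0.993, -0.001], [0.993, 0.118, -0.001], [-0.001, -0.001, -1.0]]
wrist_force: [-0.6, -0.7, -0.1]
gripper_width: 0.0001
grasp_force: 0.0
```

```bash
python3 - <<'E'
from h import *
c,W=snap("top","t5.png"); f=c["frame"]
cv2.imwrite("pics/c5.png",cv2.resize(f[130:285,190:430],None,fx=3.2,fy=3.2,interpolation=cv2.INTER_CUBIC)[...,::-1])
hsv=cv2.cvtColor(f,cv2.COLOR_RGB2HSV)
for nm,m in (("red",(hsv[...,0]<6)&(hsv[...,1]>150)&(hsv[...,2]>100)),("or",(hsv[...,0]>6)&(hsv[...,0]<18)&(hsv[...,1]>170)&(hsv[...,2]>150))):
    q=m&(W[...,0]>.4)&(W[...,0]<.6)&(abs(W[...,1]-.02)<.12);P=W[q];print(nm,len(P),P.mean(0).round(3),P.min(0).round(3),P.max(0).round(3))
b=(hsv[...,0]>105)&(hsv[...,0]<125)&(hsv[...,1]>130)&(abs(W[...,0]-.57)<.15)&(abs(W[...,1]+.02)<.14)
P=W[b]; R=(P-CO)@CR
for z0 in (.1,.14,.18,.22,.245):
    q=R[abs(R[:,2]-z0)<.012]; print(z0,len(q),q[:,0].min().round(3) if len(q) else '',q[:,0].max().round(3) if len(q) else '',q[:,1].min().round(3) if len(q) else '')
s=read_state();print(s["position"],s["q"],s["gripper_width"])
E
```

```text
red 37 [0.527 0.097 0.109] [0.52  0.089 0.105] [0.536 0.105 0.115]
or 54 [ 0.448 -0.053  0.129] [ 0.436 -0.06   0.123] [ 0.462 -0.046  0.135]
0.1 22 0.078 0.086 -0.037
0.14 44 0.081 0.083 -0.039
0.18 13 0.075 0.08 -0.061
0.22 28 0.073 0.075 -0.079
0.245 197 0.071 0.078 -0.098
[0.48163964 0.29546985 0.17060961] [ 5.47864425e-01  2.84086237e-01  1.78524062e+00 -4.32796217e-04
  1.07317633e+00  4.30874469e-01] 0.0004710264754383647
```

View pics/c5.png

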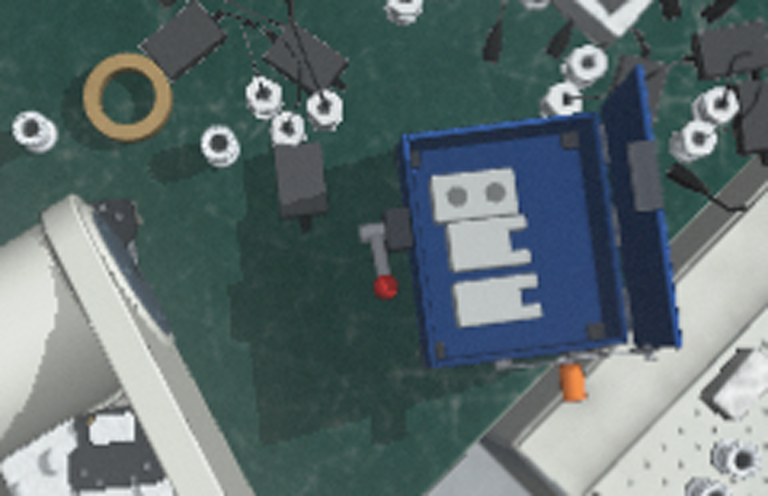

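All three offcuts sit inside the chest (crop about (430–540, 170–325)), the lid is open and no bystander has moved. For the knee press I'll lean the closed gripper back from the lid, first in free space so I can check the z offset while tilted.

Request:
move_arm(steps=[[0, 0, 0, -30, 0, -0.1, 0], [0, 0, 0, -30, 0, -0.2, 0], [0, 0, 0, -30, 0, -0.3, 0], [0, 0, 0, -30, 0, -0.4, 0], [0, 0, 0, -30, 0, -0.5, 0], [0, 0, 0, -30, 0, -0.6, 0], [0, 0, 0, -30, 0, -0.7, 0], [0, 0, 0, -30, 0, -0.7, 0], [0, 0, 0, -30, 0, -0.7, 0], [0, 0, 0, -30, 0, -0.7, 0]])

```text
clock: 19.65
position: [0.4824, 0.2954, 0.2016]
ee_rot: [[-0.088, 0.993, 0.074], [0.761, 0.115, -0.638], [-0.642, 0.0, -0.766]]
wrist_force: [0.6, -0.8, -0.0]
gripper_width: 0.0007
grasp_force: 0.0
```

```bash
python3 - <<'E'
from h import *
s=read_state();print(s["position"],s["q"].round(3) if hasattr(s["q"],"round") else s["q"])
R=np.array(s["ee_rot"]);p=np.array(s["position"]);print(R.round(3).tolist())
for nm in("side","top"):
    c=read_camera(nm);W=cloud(c);f=c["frame"]; cv2.imwrite("pics/%s6.png"%nm,f[...,::-1])
    L=(W-p)@R  # tool frame coordinates of visible points
    m=(abs(L[...,0])<.015)&(abs(L[...,1])<.03)&(L[...,2]>-.1)&(L[...,2]<.08)&(W[...,2]>.08)
    Q=L[m]; print(nm,m.sum(), "tool z max",np.sort(Q[:,2])[-8:].round(3) if len(Q) else '')
    m=(abs(L[...,0])<.06)&(abs(L[...,1])<.1)&(L[...,2]>-.16)&(L[...,2]<.08)&(W[...,2]>.08)
    Q=L[m];
    for z0 in np.arange(-.15,.03,.015):
        q=Q[abs(Q[:,2]-z0)<.0075]
        if len(q):print(z0.round(3),len(q),q.min(0).round(3),q.max(0).round(3))
E
```

```text
[0.48239948 0.2953815  0.20161509] [ 0.868  0.549  1.514 -0.489  1.596  0.872]
[[-0.088, 0.993, 0.074], [0.761, 0.115, -0.638], [-0.642, 0.0, -0.766]]
side 58 tool z max [-0.028 -0.027 -0.027 -0.026 -0.025 -0.024 -0.024 -0.023]
-0.15 1320 [-0.032 -0.096 -0.157] [ 0.032  0.094 -0.143]
-0.135 443 [-0.033 -0.093 -0.142] [ 0.032  0.092 -0.128]
-0.12 196 [-0.024 -0.086 -0.127] [ 0.032  0.086 -0.113]
-0.105 6 [-0.011 -0.005 -0.11 ] [ 0.011  0.03  -0.105]
-0.09 1 [ 0.006 -0.005 -0.089] [ 0.006 -0.005 -0.089]
-0.075 3 [ 0.009 -0.011 -0.072] [ 0.011 -0.007 -0.068]
-0.06 5 [ 0.008 -0.012 -0.062] [ 0.01  -0.008 -0.054]
-0.045 24 [ 0.008 -0.014 -0.052] [ 0.01   0.012 -0.038]
-0.03 25 [ 0.006 -0.011 -0.037] [ 0.01   0.013 -0.023]
top 371 tool z max [-0.024 -0.023 -0.023 -0.023 -0.023 -0.022 -0.021 -0.021]
-0.15 1113 [-0.034 -0.095 -0.157] [ 0.028  0.093 -0.143]
-0.135 386 [-0.036 -0.094 -0.142] [ 0.023  0.091 -0.128]
-0.12 342 [-0.036 -0.089 -0.127] [ 0.024  0.085 -0.113]
-0.105 19 [-0.032 -0.088 -0.112] [ 0.01   0.085 -0.098]
-0.09 89 [-0.016 -0.02  -0.097] [ 0.01   0.016 -0.083]
-0.075 79 [-0.014 -0.019 -0.082] [-0.009  0.015 -0.068]
-0.06 72 [-0.015 -0.018 -0.067] [-0.002  0.014 -0.053]
-0.045 62 [-0.015 -0.016 -0.052] [-0.008  0.013 -0.038]
-0.03 60 [-0.016 -0.014 -0.037] [-0.001  0.012 -0.023]
-0.015 3 [-0.013 -0.008 -0.022] [-0.01  -0.001 -0.021]
```

View pics/side6.png

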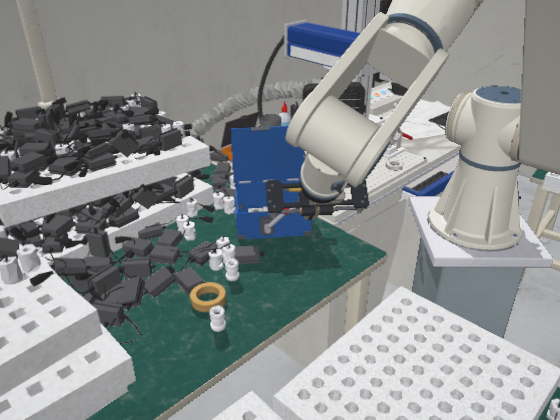

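While tilted, the tips still lie 24.5 mm behind the TCP, so the offset is along the tool axis. The side picture shows the leaned gripper at about (310,195), clear of everything. Now the press geometry.

```bash
cat >> h.py <<'E'
TIP=-.0245
def tcp_for_tip(p,R): return np.array(p)-TIP*R[:,2]
E
python3 - <<'E'
from h import *
R=np.array(read_state()["ee_rot"]); tz=R[:,2]
pad=chest(.0226,-.128,.122);print(pad)
rel([(tcp_for_tip(pad-d*tz,R),R) for d in (.05,.012,-.02,-.03,-.04)])
E
```

```text
[ 0.44351092 -0.05337951  0.122     ]
[-210.8  -79.   255.6] [0. 0. 0.]
[-210.8  -79.   293.6] [0. 0. 0.]
[-210.8  -79.   325.6] [0. 0. 0.]
[-210.8  -79.   335.6] [0. 0. 0.]
[-210.8  -79.   345.6] [0. 0. 0.]
```

Request:
move_arm(steps=[[0, -24, -9, 28, 0, 0, 0], [0, -48, -18, 57, 0, 0, 0], [0, -71, -27, 85, 0, 0, 0], [0, -94, -36, 114, 0, 0, 0], [0, -118, -44, 142, 0, 0, 0], [0, -141, -53, 170, 0, 0, 0], [0, -164, -62, 199, 0, 0, 0], [0, -188, -71, 227, 0, 0, 0], [0, -211, -79, 255, 0, 0, 0], [0, -211, -79, 255, 0, 0, 0]])

```text
clock: 20.75
position: [0.4391, -0.0402, 0.1421]
ee_rot: [[-0.087, 0.994, 0.072], [0.76, 0.113, -0.64], [-0.644, -0.001, -0.765]]
wrist_force: [-0.6, 0.2, -0.5]
gripper_width: 0.0007
grasp_force: 0.0
```

```bash
python3 - <<'E'
from h import *
s=read_state();R=np.array(s["ee_rot"]); p=np.array(s["position"]);tz=R[:,2]
print(np.round(s["q"],3),tz.round(3),s["wrist_force"].round(1))
pad=chest(.0226,-.128,.122)
rel([(tcp_for_tip(pad-d*tz,R),R) for d in (.05,.012,-.03)])
for nm in("side","top"):
    c=read_camera(nm);W=cloud(c);f=c["frame"]; hsv=cv2.cvtColor(f,cv2.COLOR_RGB2HSV)
    m=(hsv[...,0]>6)&(hsv[...,0]<18)&(hsv[...,1]>170)&(hsv[...,2]>120)&(abs(W[...,0]-.45)<.06)&(abs(W[...,1]+.05)<.06)
    L=(W[m]-p)@R; print(nm,m.sum(),W[m].mean(0).round(3) if m.any() else '',L.mean(0).round(3) if m.any() else '')
    y,x=(210,300) if nm=="side" else (235,360)
    cv2.imwrite("pics/%s7.png"%nm,cv2.resize(f[y-80:y+80,x-100:x+100],None,fx=3,fy=3)[...,::-1])
E
```

```text
[ 0.456  0.3    2.098 -0.73   1.143  0.793] [ 0.072 -0.64  -0.765] [-0.6  0.2 -0.5]
[ 2.6  2.9 -1.4] [0. 0. 0.]
[ 2.6  2.9 36.6] [0. 0. 0.]
[ 2.6  2.9 78.6] [0. 0. 0.]
side 66 [ 0.448 -0.044  0.124] [0.008 0.009 0.017]
top 50 [ 0.448 -0.053  0.129] [-0.002  0.007  0.019]
```

View pics/side7.png

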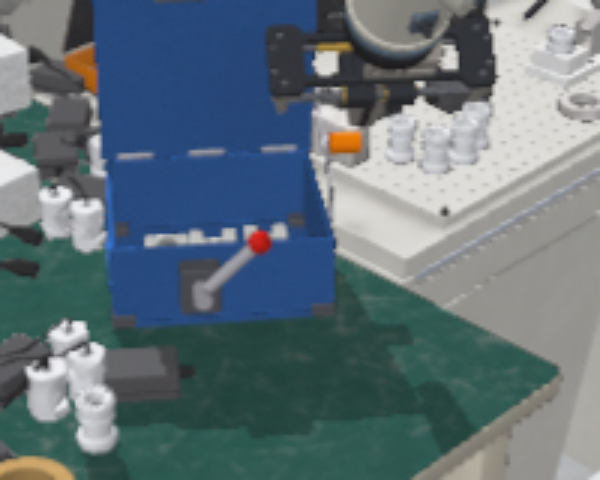

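Request:
move_arm(steps=[[0, 4, 3, 15, 0, 0, 0], [0, 4, 3, 32, 0, 0, 0], [0, 4, 3, 37, 0, 0, 0], [0, 4, 3, 42, 0, 0, 0], [0, 4, 3, 47, 0, 0, 0], [0, 4, 3, 52, 0, 0, 0], [0, 4, 3, 57, 0, 0, 0], [0, 4, 3, 62, 0, 0, 0], [0, 4, 3, 67, 0, 0, 0], [0, 4, 3, 67, 0, 0, 0]])

```text
clock: 21.85
position: [0.45, -0.0754, 0.0888]
ee_rot: [[-0.089, 0.993, 0.077], [0.759, 0.117, -0.64], [-0.645, 0.001, -0.765]]
wrist_force: [0.1, -0.5, -0.5]
gripper_width: 0.0003
grasp_force: 0.0
```

```bash
cat >> h.py <<'E'
def orange():
    for nm in("side","top"):
        c=read_camera(nm);W=cloud(c);f=c["frame"]; hsv=cv2.cvtColor(f,cv2.COLOR_RGB2HSV)
        m=(hsv[...,0]>6)&(hsv[...,0]<18)&(hsv[...,1]>170)&(hsv[...,2]>120)&(abs(W[...,0]-.45)<.06)&(abs(W[...,1]+.05)<.08)&(W[...,2]<.17)
        print(nm,m.sum(),W[m].mean(0).round(3) if m.any() else '')
        yield f
E
python3 - <<'E'
from h import *
s=read_state();print(s["wrist_force"])
list(orange())
E
```

```text
[ 0.05270335 -0.52610221 -0.45193665]
side 25 [ 0.453 -0.056  0.1  ]
top 16 [ 0.455 -0.073  0.107]
```

Request:
move_arm(steps=[[0, 0, 0, 4, 0, 0, 0], [0, 0, 0, 7, 0, 0, 0], [0, 0, 0, 7, 0, 0, 0], [0, 0, 0, -20, 0, 0, 0], [0, 0, 0, -50, 0, 0, 0], [0, 0, 0, -85, 0, 0, 0], [0, 20, 0, -115, 0, 0, 0], [0, 40, 0, -150, 0, 0, 0], [0, 60, 0, -185, 0, 0, 0], [0, 60, 0, -200, 0, 0, 0]])

```text
clock: 22.95
position: [0.4291, 0.1015, 0.2031]
ee_rot: [[-0.091, 0.993, 0.078], [0.761, 0.119, -0.638], [-0.643, 0.001, -0.766]]
wrist_force: [0.2, -0.6, 0.8]
gripper_width: 0.0007
grasp_force: 0.0
```

```bash
python3 - <<'E'
from h import *
s=read_state();print(s["wrist_force"],s["position"],np.round(s["q"],2))
f=list(orange())
c=read_camera("top");W=cloud(c);hsv=cv2.cvtColor(c["frame"],cv2.COLOR_RGB2HSV)
b=(hsv[...,0]>105)&(hsv[...,0]<125)&(hsv[...,1]>130)&(abs(W[...,0]-.57)<.15)&(abs(W[...,1]+.02)<.16)
P=W[b]; R=(P-CO)@CR
for z0 in (.14,.18,.22,.245):
    q=R[abs(R[:,2]-z0)<.012]; print(z0,len(q),np.percentile(q[:,0],[5,50,95]).round(3) if len(q) else '')
E
```

```text
[ 0.22878426 -0.56707021  0.75994529] [0.42908312 0.10149426 0.20310397] [ 0.71  0.3   1.91 -0.57  1.4   0.83]
side 66 [ 0.45  -0.063  0.095]
top 46 [ 0.452 -0.072  0.1  ]
0.14 36 [0.072 0.075 0.079]
0.18 52 [0.06  0.064 0.067]
0.22 116 [0.046 0.049 0.054]
0.245 216 [0.035 0.037 0.044]
```

The pad has moved 35 mm along its slope and the lid has leaned in slightly, so the stay is broken. Next I plan the lid push from behind with a vertical tool.

```bash
python3 - <<'E'
from h import *
D=Rdown(6.7)
W=cloud(read_camera("top")); C=(W-CO)@CR
m=(C[...,0]>.1)&(C[...,0]<.26)&(abs(C[...,1])<.12); print("behind max z",np.nanmax(C[m][:,2]),m.sum())
s=read_state()
V=[(tcp_for_tip(chest(*p),D),D) for p in((-.02,0,.34),(.13,0,.34),(.13,0,.225))]
rel(V[:1]); print("from V1");rel(V,V[0])
print("arc from V3, tool shifts x(-chestx),z(down)")
r=.15
for th in np.radians([74,70,65,60,55,50,45,40,35,30,25,20,15,10,5,2,0,-1]):
    x=.085-r*np.cos(th)+.006*np.sin(th)+.010; z=.082+r*np.sin(th)+.006*np.cos(th)
    print(round(np.degrees(th)),round(1000*(.13-x),1),round(1000*(.225-z),1))
E
```

```text
behind max z 0.06994298832487278 4277
[-156.5  125.1  -16.4] [0.    0.7   0.001]
from V1
[0. 0. 0.] [0. 0. 0.]
[-150.   -0.    0.] [0. 0. 0.]
[-150.   -0.  115.] [0. 0. 0.]
arc from V3, tool shifts x(-chestx),z(down)
74 70.6 -2.8
70 80.7 -0.0
65 93.0 4.5
60 104.8 10.1
55 116.1 16.7
50 126.8 24.2
45 136.8 32.7
40 146.0 42.0
35 154.4 52.0
30 161.9 62.8
25 168.4 74.2
20 173.9 86.1
15 178.3 98.4
10 181.7 111.0
5 183.9 123.9
2 184.7 131.8
0 185.0 137.0
-1 185.1 139.6
```

Request:
move_arm(steps=[[0, -20, 13, -40, 0, 0.1, 0], [0, -40, 25, -60, 0, 0.2, 0], [0, -65, 50, -60, 0, 0.3, 0], [0, -90, 75, -55, 0, 0.4, 0], [0, -115, 95, -45, 0, 0.5, 0], [0, -140, 115, -30, 0, 0.6, 0], [0, -156, 125, -16, 0, 0.7, 0], [0, -156, 125, -16, 0, 0.7, 0], [0, -156, 125, -16, 0, 0.7, 0], [0, -156, 125, -16, 0, 0.7, 0]])

```text
clock: 24.15
position: [0.5646, 0.0043, 0.3142]
ee_rot: [[-0.116, 0.993, -0.002], [0.993, 0.116, -0.001], [-0.001, -0.002, -1.0]]
wrist_force: [-0.1, 0.4, -0.2]
gripper_width: 0.0003
grasp_force: 0.0
```

Request:
move_arm(steps=[[0, -30, 0, 0, 0, 0, 0], [0, -70, 0, 0, 0, 0, 0], [0, -110, 0, 0, 0, 0, 0], [0, -150, 0, 0, 0, 0, 0], [0, -150, 0, 0, 0, 0, 0], [0, -150, 0, 40, 0, 0, 0], [0, -150, 0, 80, 0, 0, 0], [0, -150, 0, 115, 0, 0, 0], [0, -150, 0, 115, 0, 0, 0], [0, -150, 0, 115, 0, 0, 0]])

```text
clock: 25.15
position: [0.5831, -0.1431, 0.2006]
ee_rot: [[-0.119, 0.993, -0.001], [0.993, 0.119, 0.0], [0.0, -0.001, -1.0]]
wrist_force: [-0.0, -0.1, 0.4]
gripper_width: 0.0005
grasp_force: 0.0
```

```bash
python3 - <<'E'
from h import *
D=Rdown(6.7); s=read_state(); print(s["wrist_force"])
rel([(tcp_for_tip(chest(.13,0,.225),D),D)])
E
```

```text
[-0.01547345 -0.10142049  0.38605114]
[-2.  -0.2  0.1] [-0.001 -0.     0.002]
```

Request:
move_arm(steps=[[0, 35, 0, -2, 0, 0, 0], [0, 60, 0, -3, 0, 0, 0], [0, 70, 0, -3, 0, 0, 0], [0, 79, 0, 0, 0, 0, 0], [0, 91, 0, 5, 0, 0, 0], [0, 103, 0, 10, 0, 0, 0], [0, 114, 0, 17, 0, 0, 0], [0, 125, 0, 24, 0, 0, 0], [0, 135, 0, 33, 0, 0, 0], [0, 135, 0, 33, 0, 0, 0]])

```text
clock: 26.15
position: [0.5656, -0.0094, 0.1651]
ee_rot: [[-0.118, 0.993, -0.004], [0.993, 0.118, 0.001], [0.001, -0.004, -1.0]]
wrist_force: [-0.6, -0.1, 0.4]
gripper_width: 0.0004
grasp_force: 0.0
```

```bash
cat >> h.py <<'E'
def lid():
    for nm in ("top","side"):
        c=read_camera(nm);W=cloud(c);hsv=cv2.cvtColor(c["frame"],cv2.COLOR_RGB2HSV);C=(W-CO)@CR
        b=(hsv[...,0]>105)&(hsv[...,0]<125)&(hsv[...,1]>120)&(C[...,0]>-.12)&(C[...,0]<.1)&(abs(C[...,1])<.1)&(C[...,2]>.08)
        P=C[b]; print(nm,len(P),[(x0,np.median(P[abs(P[:,0]-x0)<.01][:,2]).round(3)) for x0 in (.06,.03,0,-.03,-.06,-.08) if (abs(P[:,0]-x0)<.01).sum()>5])
E
python3 - <<'E'
from h import *
D=Rdown(6.7); s=read_state(); print(s["wrist_force"],s["position"])
lid()
rel([(tcp_for_tip(chest(.13,0,.225),D),D)])
E
```

```text
[-0.62152502 -0.06229881  0.36275451] [ 0.56561663 -0.00941536  0.16506971]
top 861 [(0.06, np.float64(0.111)), (0.03, np.float64(0.318)), (-0.03, np.float64(0.2)), (-0.06, np.float64(0.081)), (-0.08, np.float64(0.082))]
side 1505 [(0.06, np.float64(0.105)), (0.03, np.float64(0.133)), (0, np.float64(0.161)), (-0.03, np.float64(0.192)), (-0.06, np.float64(0.083)), (-0.08, np.float64(0.082))]
[-135.6    0.8  -34.3] [-0.002 -0.     0.001]
```

Request:
move_arm(steps=[[0, 10, 0, 8, 0, 0, 0], [0, 19, 0, 18, 0, 0, 0], [0, 26, 0, 28, 0, 0, 0], [0, 33, 0, 40, 0, 0, 0], [0, 38, 0, 52, 0, 0, 0], [0, 43, 0, 64, 0, 0, 0], [0, 46, 0, 77, 0, 0, 0], [0, 47, 0, 84, 0, 0, 0], [0, 48, 0, 90, 0, 0, 0], [0, 48, 0, 90, 0, 0, 0]])

```text
clock: 27.25
position: [0.5612, 0.0368, 0.0763]
ee_rot: [[-0.117, 0.993, -0.001], [0.993, 0.117, -0.0], [0.0, -0.001, -1.0]]
wrist_force: [1.1, -0.5, 0.6]
gripper_width: 0.0002
grasp_force: 0.0
```

Request:
move_arm(steps=[[0, 0, 0, 2, 0, 0, 0], [0, 0, 0, 4, 0, 0, 0], [0, 0, 0, 6, 0, 0, 0], [0, 0, 0, 8, 0, 0, 0], [0, 0, 0, 10, 0, 0, 0], [0, 0, 0, 11, 0, 0, 0], [0, 0, 0, 12, 0, 0, 0], [0, 0, 0, 12, 0, 0, 0], [0, 0, 0, 12, 0, 0, 0], [0, 0, 0, 12, 0, 0, 0]])

```text
clock: 28.25
position: [0.562, 0.0368, 0.0676]
ee_rot: [[-0.117, 0.993, 0.001], [0.993, 0.117, -0.0], [-0.0, 0.001, -1.0]]
wrist_force: [-8.9, -0.7, 27.9]
gripper_width: 0.0007
grasp_force: 13.7
```

```bash
python3 - <<'E'
from h import *
D=Rdown(6.7); s=read_state(); print(s["wrist_force"],s["position"])
lid()
rel([(tcp_for_tip(chest(.13,0,.225),D),D)])
E
```

```text
[-8.85761727 -0.68191636 27.90023172] [0.56196626 0.03679328 0.06756653]
top 735 [(0.06, np.float64(0.09)), (0.03, np.float64(0.091)), (0, np.float64(0.091)), (-0.03, np.float64(0.092)), (-0.08, np.float64(0.089))]
side 1971 [(0.06, np.float64(0.091)), (0.03, np.float64(0.092)), (0, np.float64(0.092)), (-0.03, np.float64(0.092)), (-0.06, np.float64(0.091)), (-0.08, np.float64(0.09))]
[-1.832e+02 -1.000e-01 -1.329e+02] [0.001 0.    0.   ]
```

The lid is level at z≈0.091 across its whole face, so it's shut. Next I back off and go to the lever.

```bash
python3 - <<'E'
from h import *
D=Rdown(6.7)
V=[(tcp_for_tip(chest(-.116,-.041,z),D),D) for z in(.16,.125,.054,.049)]
rel(V)
E
```

```text
[ 62.8 -41.1 -68. ] [0.001 0.    0.   ]
[ 62.8 -41.1 -33. ] [0.001 0.    0.   ]
[ 62.9 -41.2  38. ] [0.001 0.    0.   ]
[ 62.9 -41.2  43. ] [0.001 0.    0.   ]
```

Request:
move_arm(steps=[[0, 0, 0, -30, 0, 0, 0], [0, 5, -3, -70, 0, 0, 0], [0, 35, -25, -70, 0, 0, 0], [0, 63, -41, -70, 0, 0, 0], [0, 63, -41, -70, 0, 0, 0], [0, 63, -41, -70, 0, 0, 0], [0, 63, -41, -35, 0, 0, 0], [0, 63, -41, -20, 0, 0, 0], [0, 63, -41, -10, 0, 0, 0], [0, 63, -41, 0, 0, 0, 0]])

```text
clock: 29.35
position: [0.4972, 0.0916, 0.0614]
ee_rot: [[-0.116, 0.993, -0.033], [0.993, 0.115, -0.005], [-0.001, -0.033, -0.999]]
wrist_force: [-53.8, -3.6, 25.8]
gripper_width: 0.0001
grasp_force: 27.9
```

Request:
move_arm(steps=[[0, 0, 0, 8, 0, 0, 0], [0, 0, 0, 16, 0, 0, 0], [0, 0, 0, 22, 0, 0, 0], [0, 0, 0, 28, 0, 0, 0], [0, 0, 0, 33, 0, 0, 0], [0, 0, 0, 37, 0, 0, 0], [0, 0, 0, 39, 0, 0, 0], [0, 0, 0, 40, 0, 0, 0], [0, 0, 0, 40, 0, 0, 0], [0, 0, 0, 40, 0, 0, 0]])

```text
clock: 30.35
position: [0.4898, 0.0906, 0.0206]
ee_rot: [[-0.116, 0.992, -0.045], [0.993, 0.115, -0.007], [-0.001, -0.045, -0.999]]
wrist_force: [-59.6, -1.7, 37.1]
gripper_width: 0.0002
grasp_force: 35.4
```

```bash
cat >> h.py <<'E'
def red():
    for nm in("side","top"):
        c=read_camera(nm);W=cloud(c);f=c["frame"]; hsv=cv2.cvtColor(f,cv2.COLOR_RGB2HSV)
        m=((hsv[...,0]<6)|(hsv[...,0]>175))&(hsv[...,1]>150)&(hsv[...,2]>70)&(abs(W[...,0]-.52)<.06)&(abs(W[...,1]-.09)<.05)
        P=(W[m]-CO)@CR; print(nm,m.sum(),P.mean(0).round(3) if m.any() else '')
        cv2.imwrite("pics/%s9.png"%nm,f[...,::-1])
E
python3 - <<'E'
from h import *
s=read_state();print(s["wrist_force"],s["position"],(s["position"]+TIP*np.array(s["ee_rot"])[:,2]-CO)@CR)
red()
E
```

```text
[-59.61030456  -1.65661897  37.06313819] [0.48978466 0.09058121 0.02055774] [-0.11500924 -0.06413408  0.04503246]
side 32 [-0.125 -0.045  0.047]
top 0
```

The finger slid to the outer side of the ball and is loaded sideways (60 N). I'll ease off along −y, rise, and look.

Request:
move_arm(steps=[[0, 0, -8, 0, 0, 0, 0], [0, 0, -16, 0, 0, 0, 0], [0, 0, -26, 0, 0, 0, 0], [0, 0, -34, 0, 0, 0, 0], [0, 0, -40, -5, 0, 0, 0], [0, 0, -40, -30, 0, 0, 0], [0, 0, -40, -60, 0, 0, 0], [0, 0, -40, -100, 0, 0, 0], [0, 0, -40, -130, 0, 0, 0], [0, 0, -40, -130, 0, 0, 0]])

```text
clock: 31.45
position: [0.4776, 0.0904, 0.1598]
ee_rot: [[-0.117, 0.993, 0.009], [0.993, 0.117, 0.001], [0.0, 0.009, -1.0]]
wrist_force: [0.8, -0.9, 0.3]
gripper_width: 0.0004
grasp_force: 0.0
```

```bash
python3 - <<'E'
from h import *
s=read_state();print(s["wrist_force"],s["position"],(s["position"]+TIP*np.array(s["ee_rot"])[:,2]-CO)@CR)
red();lid()
a=cv2.imread("pics/side9.png");cv2.imwrite("pics/c9.png",cv2.resize(a[170:290,190:390],None,fx=4,fy=4,interpolation=cv2.INTER_CUBIC))
E
```

```text
[ 0.81349017 -0.94196522  0.28670339] [0.47760264 0.09038951 0.15978844] [-0.11619806 -0.07758145  0.1842875 ]
side 33 [-0.125 -0.046  0.048]
top 0 
top 2923 [(0.06, np.float64(0.09)), (0.03, np.float64(0.091)), (0, np.float64(0.091)), (-0.03, np.float64(0.091)), (-0.06, np.float64(0.09)), (-0.08, np.float64(0.09))]
side 2301 [(0.06, np.float64(0.091)), (0.03, np.float64(0.092)), (0, np.float64(0.092)), (-0.03, np.float64(0.092)), (-0.06, np.float64(0.091)), (-0.08, np.float64(0.09))]
```

View pics/c9.png

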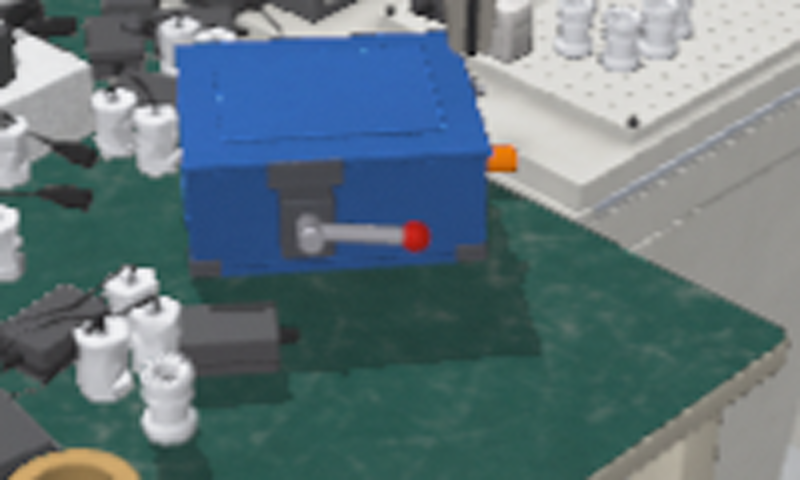

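The lid is shut. The lever is about 5–7° below level, with its ball at (415,237) and pivot at (312,234). To be sure it's at its stop, I'll press once squarely on top of the ball.

Request:
move_arm(steps=[[0, 0, 31, 0, 0, 0, 0], [0, 0, 31, 0, 0, 0, 0], [0, 0, 31, 40, 0, 0, 0], [0, 0, 31, 80, 0, 0, 0], [0, 0, 31, 110, 0, 0, 0], [0, 0, 31, 122, 0, 0, 0], [0, 0, 31, 127, 0, 0, 0], [0, 0, 31, 130, 0, 0, 0], [0, 0, 31, 132, 0, 0, 0], [0, 0, 31, 132, 0, 0, 0]])

```text
clock: 32.65
position: [0.5016, 0.093, 0.0274]
ee_rot: [[-0.117, 0.993, -0.006], [0.993, 0.117, -0.001], [-0.0, -0.006, -1.0]]
wrist_force: [-28.9, -4.5, 76.8]
gripper_width: 0.0003
grasp_force: 38.8
```

```bash
python3 - <<'E'
from h import *
s=read_state();print(s["wrist_force"],(s["position"]+TIP*np.array(s["ee_rot"])[:,2]-CO)@CR)
red()
E
```

```text
[-28.92155552  -4.45655925  76.81427431] [-0.11603775 -0.0530952   0.05191017]
side 26 [-0.126 -0.045  0.044]
top 0
```

The press met a firm 77 N, so the lever is on its stop. Backing off.

Request:
move_arm(steps=[[0, 0, 0, -6, 0, 0, 0], [0, 0, 0, -20, 0, 0, 0], [0, 0, 0, -50, 0, 0, 0], [0, 0, 0, -90, 0, 0, 0], [0, 0, 0, -130, 0, 0, 0], [0, 0, 0, -150, 0, 0, 0], [0, 30, 0, -160, 0, 0, 0], [0, 60, 0, -160, 0, 0, 0], [0, 60, 0, -160, 0, 0, 0], [0, 60, 0, -160, 0, 0, 0]])

```text
clock: 33.75
position: [0.4972, 0.1533, 0.1831]
ee_rot: [[-0.118, 0.993, -0.001], [0.993, 0.118, -0.0], [-0.0, -0.001, -1.0]]
wrist_force: [0.2, 0.5, 0.4]
gripper_width: -0.0
grasp_force: 0.0
```

```bash
python3 - <<'E'
from h import *
red();lid()
print(read_state()["wrist_force"]);print(ctrl.sign_off())
E
```

```text
side 34 [-0.127 -0.045  0.059]
top 0 
top 3922 [(0.06, np.float64(0.09)), (0.03, np.float64(0.091)), (0, np.float64(0.091)), (-0.03, np.float64(0.091)), (-0.06, np.float64(0.091)), (-0.08, np.float64(0.089))]
side 2219 [(0.06, np.float64(0.091)), (0.03, np.float64(0.092)), (0, np.float64(0.092)), (-0.03, np.float64(0.092)), (-0.06, np.float64(0.091)), (-0.08, np.float64(0.09))]
[0.62352399 0.04899664 0.20259363]
the job is handed in; nothing more can be done
None
```

I handed the job in, but the latch lever may not have ended fully down. My last camera reading, taken in the same script that handed in, had its red ball about 11 mm higher (z 0.059 m) than before the final press (0.048 m), possibly lifted as I backed off. The three offcuts are in the chest, the stay was broken before I lowered the lid, and the lid measured shut. The lever met a firm stop at 77 N during that press, and no bystander had moved when I last looked.

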